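# Chock the spice jars on the drawer board

### The job

Lay the three spice jars that are lying on the table in a row on the plywood drawer board, on their sides across the board and centred on its width, each snug against the one before: the thickest first, against the tall wooden ledge, then the middle one, then the thinnest. Then set the wooden block down flat across the board, snug against the last jar, so that the row cannot roll apart. Leave the standing jar, the tumbler, the cardboard box and the dish where they are.

Things in the scene. Friction and masses are not known exactly. Their poses are not given: they have to be found in the camera images.
- jar_thick_center (a point): Spice jar of amber glass with a paper label and a steel screw lid, lying on its side: a plain round cylinder 50 mm in diameter (the thickest of the three lying jars), 58 mm long over its flat ends, about 150 g. It rolls easily if nudged. Point: centre of the jar (25 mm above what it lies on). Its x axis runs along the jar towards the lid; y and z turn as it rolls. In a close row only the two flat ends stay free to grip.
- jar_medium_center (a point): Spice jar of amber glass with a paper label and a steel screw lid, lying on its side: a plain round cylinder 42 mm in diameter (the middle one of the three lying jars), 58 mm long over its flat ends, about 110 g. It rolls easily if nudged. Point: centre of the jar (21 mm above what it lies on). Its x axis runs along the jar towards the lid; y and z turn as it rolls. In a close row only the two flat ends stay free to grip.
- jar_thin_center (a point): Spice jar of amber glass with a paper label and a steel screw lid, lying on its side: a plain round cylinder 34 mm in diameter (the thinnest of the three lying jars), 58 mm long over its flat ends, about 80 g. It rolls easily if nudged. Point: centre of the jar (17 mm above what it lies on). Its x axis runs along the jar towards the lid; y and z turn as it rolls. In a close row only the two flat ends stay free to grip.
- chock_center (a point): Loose wooden block (the chock), 58 mm long (its x), 26 mm wide (its y), 30 mm high (z up), about 50 g. Point: its centre, 15 mm above what it stands on.
- board: Plywood drawer board fixed flat on the table, 220 mm long (its x), 90 mm wide (its y), 8 mm thick. Origin: centre of its underside, on the table. At one end (either one, it varies) stands the tall wooden ledge, at the other a low brass finger pull (10 x 50 mm, 6 mm high, centred 104 mm from the board's middle). The row starts at the ledge and grows along the board towards the pull; jars and chock lie with their length across the board (along its y).
- ledge: Dark wooden bar fixed across one end of the board, 12 mm thick (along the board), 90 mm wide, 32 mm high above the board. Origin: centre of its underside, on the board's upper face, 104 mm from the board's middle, towards the board's +x or -x end. Its axes are parallel to the board's.
- jar_standing_center (a point): Bystander: a spice jar like the others, 42 mm in diameter and 58 mm high, but standing upright. Leave it. Point: its centre, 29 mm up.
- tumbler_center (a point): Bystander: upturned amber glass tumbler, 72 mm in diameter at the foot, 115 mm high. Leave it. Point: its centre, 57 mm up.
- carton_center (a point): Bystander: small flat cardboard box with a red band, 70 x 45 x 30 mm. Leave it. Point: its centre, 15 mm up.
- dish_center (a point): Bystander: small brass dish, 100 mm across, 25 mm high. Leave it. Point: its centre, 12 mm up.
There are look-alikes about, which are no part of the job. What is shaped like the part that bears jar_thin_center but purple is not meant.

How it is judged (in metres and radians):
On the way, in this order (a step that is already met when the one before it is completed fails the run):
1. the thick jar lies against the ledge, let go (height (world z) of jar_thick_center between 0.029 and 0.038 m and y of jar_thick_center in the frame of board between -0.016 and 0.016 m and angle between the x axis of jar_thick_center and the y axis of board, either way round below 0.25 rad and horizontal distance between jar_thick_center and ledge below 0.044 m and contact force between the fingers and jar_thick below 0.1 N and linear speed of jar_thick below 0.03 m/s), for 0.2 s.
2. the medium jar lies beside the thick one, let go (height (world z) of jar_medium_center between 0.025 and 0.034 m and y of jar_medium_center in the frame of board between -0.016 and 0.016 m and angle between the x axis of jar_medium_center and the y axis of board, either way round below 0.25 rad and horizontal distance between jar_medium_center and jar_thick_center below 0.0588 m and horizontal distance between jar_medium_center and ledge above 0.055 m and contact force between the fingers and jar_medium below 0.1 N and linear speed of jar_medium below 0.03 m/s), for 0.2 s.
3. the thin jar lies beside the medium one, let go (height (world z) of jar_thin_center between 0.021 and 0.03 m and y of jar_thin_center in the frame of board between -0.016 and 0.016 m and angle between the x axis of jar_thin_center and the y axis of board, either way round below 0.25 rad and horizontal distance between jar_thin_center and jar_medium_center below 0.0508 m and horizontal distance between jar_thin_center and ledge above 0.095 m and contact force between the fingers and jar_thin below 0.1 N and linear speed of jar_thin below 0.03 m/s), for 0.2 s.
4. the chock stands against the thin jar, let go (height (world z) of chock_center between 0.019 and 0.028 m and y of chock_center in the frame of board between -0.016 and 0.016 m and angle between the x axis of chock_center and the y axis of board, either way round below 0.25 rad and angle between chock_center's own z axis and vertical below 0.15 rad and horizontal distance between chock_center and jar_thin_center below 0.043 m and horizontal distance between chock_center and ledge above 0.125 m and contact force between the fingers and chock below 0.1 N and linear speed of chock below 0.03 m/s), for 0.2 s.
At the end, for the whole second after the job is handed in: On the board, lengthwise across it (0.25 rad) and centred on its width (16 mm), lie from the ledge on: thick, medium and thin jar, then the block upright on its base; each within about 13 mm of touching the one before (the first: the ledge). All let go and at rest (height (world z) of jar_thick_center between 0.029 and 0.038 m and y of jar_thick_center in the frame of board between -0.016 and 0.016 m and angle between the x axis of each of jar_thick_center, jar_medium_center, jar_thin_center, chock_center and the y axis of board, either way round below 0.25 rad and horizontal distance between jar_thick_center and ledge below 0.044 m and linear speed of each of jar_thick, jar_medium, jar_thin, chock below 0.02 m/s and height (world z) of jar_medium_center between 0.025 and 0.034 m and y of jar_medium_center in the frame of board between -0.016 and 0.016 m and horizontal distance between jar_medium_center and jar_thick_center below 0.0588 m and horizontal distance between jar_medium_center and ledge above 0.055 m and height (world z) of jar_thin_center between 0.021 and 0.03 m and y of jar_thin_center in the frame of board between -0.016 and 0.016 m and horizontal distance between jar_thin_center and jar_medium_center below 0.0508 m and horizontal distance between jar_thin_center and ledge above 0.095 m and height (world z) of chock_center between 0.019 and 0.028 m and y of chock_center in the frame of board between -0.016 and 0.016 m and angle between chock_center's own z axis and vertical below 0.15 rad and horizontal distance between chock_center and jar_thin_center below 0.043 m and horizontal distance between chock_center and ledge above 0.125 m).
It fails at once if the standing jar is moved more than 25 mm (distance of jar_standing_center from where it was at the start of the episode above 0.025 m).
It fails at once if the tumbler is moved more than 25 mm (distance of tumbler_center from where it was at the start of the episode above 0.025 m).
It fails at once if the carton is moved more than 25 mm (distance of carton_center from where it was at the start of the episode above 0.025 m).
It fails at once if the dish is moved more than 25 mm (distance of dish_center from where it was at the start of the episode above 0.025 m).
It also fails if it takes over 115 s, if anything falls off the work surface, if the arm or the gripper's body presses on something with over 40 N, if the wrist force passes 120 N, or if a joint passes its speed limit or range.

### The arm

A 7-joint arm with a two-finger parallel gripper is mounted at the origin on the work surface. World frame = base frame: x ahead of the robot, y to its left, z up, the work surface at z = 0. Lengths are in m, angles in degrees, forces in N, time in s.
With the tool pointing down it reaches from about 0.425 to 0.875 m from the base axis. Payload 4.7 kg.
Tool frame: the origin (TCP) lies on the mounting face of the last link; the fingertips stand ctrl.tcp_to_tips ahead of it and the grasp point (between the pads) lies 155 mm ahead of it (ctrl.tcp_to_tips is the distance from the TCP to the fingertips, in m); z points along the fingers, y is the direction in which the jaws open and shut (so a half turn about z gives the same grasp; the last joint's range is limited). The gripper opens to 85 mm and grips with 20 to 120 N. Pads are 22 mm wide; open, the fingers measure 114 mm over their backs; the gripper's body (76 mm by 85 mm) begins 54 mm behind the grasp point. The pads swing forward as they close: fully open they stand 13 mm farther back than shut.
Start: joints at [71.912, 18.392, -4.016, 83.108, 1.295, 78.541, -3.26], TCP at [0.21, -0.615, 0.405] pointing down, gripper open.
Joint ranges: [-163.93, 163.93], [-17.29, 119.83], [-79.2, 71.16], [3.27, 140.29], [-89.18, 269.18], [5.43, 117.66], [-154.24, 154.24]. Speed limits (degrees/s): [147.25, 147.25, 180, 180, 180, 180, 180].

### API

Orientations are given as a 3x3 rotation matrix whose columns are the frame's x, y, z axes.
In Python, from plant import ctrl gives the robot as it stands. Calls block until the motion is done:
- ctrl.move_ptp(position, orientation): joint-space move of the TCP to a pose.
- ctrl.servo_line(position, rotation=None, velocity=0.15, force_limit=None): straight line of the TCP; rotation=None keeps the orientation; velocity is the mean speed in m/s. With force_limit (N) it stops when the force on the tool has changed by that much, and returns True; else False.
- ctrl.goto_joints(angles): joint-space move.
- ctrl.command_gripper(opening, strength=None): finger opening in m; strength is the grip in N (None keeps the last); returns when the fingers have stopped.
- ctrl.pause(seconds).
- ctrl.ik(position, orientation): joint angles nearest the present ones, or None.
- ctrl.get_obs(): the state.
- ctrl.get_image(name): name is "scene" or "side" or "wrist"; returns a dict with "color" (420x560x3 uint8, red, green, blue), "K" (3x3 intrinsics, pixels), "R" (3x3) and "t" (3): a world point X has camera coordinates R X + t; the wrist camera has in their place "T_tool_cam" (4x4, takes a point from camera to tool coordinates, whose origin is the TCP and whose axes are the flange's). Camera axes: x right, y down, z forward; pixel columns grow to the right and rows downward; lengths in m; the calibration is good to about 2 mm. A picture is of the moment at which its call begins: read the wrist's pose just before it. There is no depth.
A pose or a line that the arm cannot do raises ctrl.Unreachable and nothing moves.
- ctrl.job_done(): hands the job in, once; it reports no verdict.
The state is a dict: "time_s": time; "q": joint angles; "dq": joint speeds; "joint_torque": joint torques, N m; "ee_pos": TCP position; "ee_rot": TCP orientation; "wrist_force": force on the tool from outside, world axes, zero at the start; "ft_torque": the same for the moment, N m; "grip_width": finger opening in m.
Only numpy, scipy, OpenCV 4.12 (cv2) and the standard library are available. Lean on these libraries where they do the work, as an engineer would, in place of code of your own. Each camera call takes 0.05 s, during which the arm holds its last target.

## Working session

There is one attempt and no reset: what is moved stays moved. The work goes in short steps, each a Python script; the robot and the scene stay as the last script left them, time stands still between calls to the robot, and variables do not carry over. Pictures are saved under pics/ and viewed, and the job is handed in when it is done.

```bash
ls; mkdir -p pics; python3 - <<'E'
from plant import ctrl
import cv2
o=ctrl.get_obs(); print(o['time_s'],o['ee_pos'],ctrl.tcp_to_tips,o['grip_width'])
for n in ("scene","side","wrist"):
    i=ctrl.get_image(n); cv2.imwrite(f"pics/{n}0.png",i["color"][:,:,::-1])
    print(n,i["K"].tolist(),[ (k,i[k].tolist()) for k in ("R","t","T_tool_cam") if k in i])
E
```

```text
pics
0.0 [ 0.21038952 -0.61479706  0.40360859] 0.1734 0.08517793645374312
scene [[456.9171453646836, 0.0, 276.72434702669085], [0.0, 456.9171453646836, 215.05757671345395], [0.0, 0.0, 1.0]] [('R', [[0.7942760550683202, 0.6075528056215882, 0.002266434742853526], [0.5141348733101726, -0.6701504054319103, -0.5353165102495715], [-0.32371419553587644, 0.4263543391133523, -0.8446485050763879]]), ('t', [-0.41832146625810745, -0.2118905689594, 1.55183582254897])]
side [[476.426810974611, 0.0, 283.4374795871013], [0.0, 476.426810974611, 218.4404179177383], [0.0, 0.0, 1.0]] [('R', [[-0.9547949329387553, -0.29725348140003505, -0.002646475021064211], [-0.18987606734892917, 0.6166942365333029, -0.7639602723144129], [0.22872191648939766, -0.7289228947029758, -0.6452578542685484]]), ('t', [0.5218118964916838, 0.15261834741235822, 0.9944693060258942])]
wrist [[318.42412939408337, 0.0, 274.15446694494676], [0.0, 318.42412939408337, 212.01397337696025], [0.0, 0.0, 1.0]] [('T_tool_cam', [[0.00025493563900981953, -0.9525843673221983, -0.3042744782941615, 0.07799884413849095], [0.9999992006564719, 0.0006196683953637341, -0.0011021331562166817, 0.0007804277792156089], [0.0012384240930341664, -0.3042739541013065, 0.9525837638556092, 0.031133508444523672], [0.0, 0.0, 0.0, 1.0]])]
```

View pics/scene0.png

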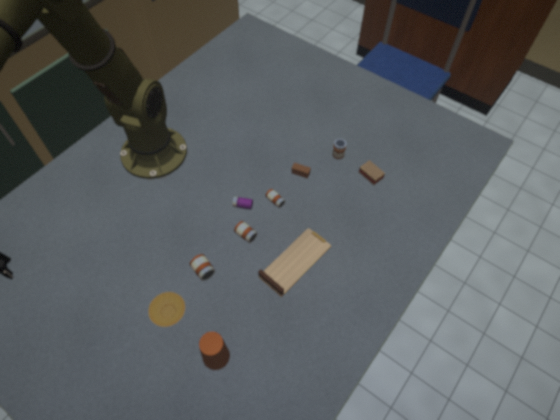

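View pics/side0.png

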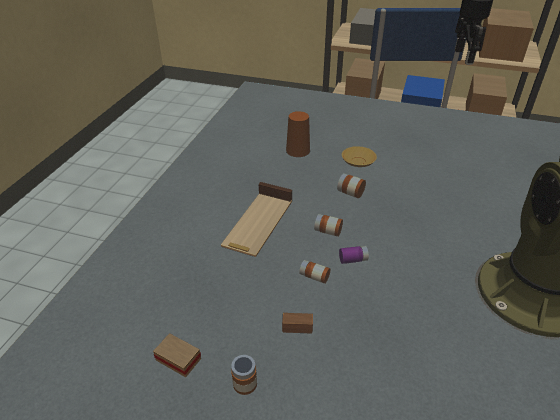

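View pics/wrist0.png

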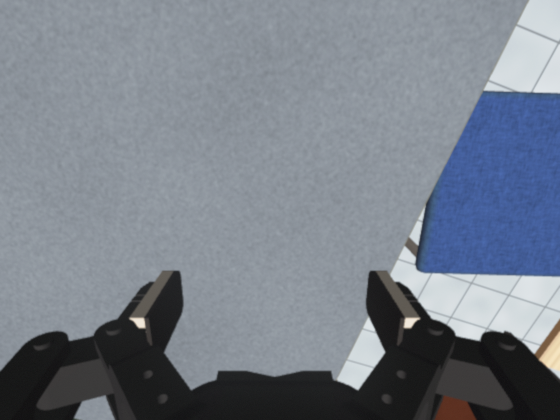

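The scene view shows these candidates:
- **Jars:** thick (203,266), medium (245,231), thin (275,198).
- **Look-alike:** the purple jar at (243,202), which is excluded.
- **Standing jar:** (340,147).
- **Chock and carton:** the plain block at (301,170) is the chock, and the box with the red band at (372,172) is the carton.
- **Board:** centred at (296,262), with the dark ledge at (272,278), towards the tumbler.

Next I'll check this choice in a close crop.

```bash
cat > h.py <<'E'
from plant import ctrl
import numpy as np, cv2
def cam(name):
    o=ctrl.get_obs(); i=ctrl.get_image(name)
    if "R" in i: R,t=i["R"],i["t"]
    else:
        T=np.eye(4); T[:3,:3]=o["ee_rot"]; T[:3,3]=o["ee_pos"]; W=np.linalg.inv(T@i["T_tool_cam"]); R,t=W[:3,:3],W[:3,3]
    return i["color"],(i["K"],R,t)
def ray(c,uv):
    K,R,t=c; uv=np.atleast_2d(uv).astype(float)
    d=(R.T@np.linalg.inv(K)@np.c_[uv,np.ones(len(uv))].T).T
    return -R.T@t,d
def onplane(c,uv,z):
    C,d=ray(c,uv); return C+d*((z-C[2])/d[:,2])[:,None]
def proj(c,X):
    K,R,t=c; p=(K@(R@np.atleast_2d(X).T+t[:,None])).T; return p[:,:2]/p[:,2:]
E
python3 - <<'E'
from h import *
P={"scene":dict(thick=(203,266),med=(245,231),thin=(275,198),chock=(301,170),stand=(340,147),carton=(372,172),tumb=(212,348),dish=(167,310),board=(296,262),ledge=(272,278),purple=(243,202)),
"side":dict(thick=(351,185),med=(329,225),thin=(315,271),chock=(298,323),stand=(244,374),carton=(177,355),dish=(359,157),board=(258,222),ledge=(275,192),purple=(354,254))}
for n in P:
    im,c=cam(n)
    for k,v in P[n].items(): print(n,k,onplane(c,v,0.02)[0].round(3))
    cr=im[120:300,140:400] if n=="scene" else im[170:395,150:400]
    cv2.imwrite(f"pics/{n}_crop.png",cv2.resize(cr[:,:,::-1],None,fx=2.6,fy=2.6,interpolation=cv2.INTER_CUBIC))
E
```

```text
scene thick [ 0.43  -0.219  0.02 ]
scene med [ 0.451 -0.057  0.02 ]
scene thin [0.449 0.092 0.02 ]
scene chock [0.449 0.231 0.02 ]
scene stand [0.496 0.391 0.02 ]
scene carton [0.637 0.365 0.02 ]
scene tumb [ 0.606 -0.378  0.02 ]
scene dish [ 0.441 -0.376  0.02 ]
scene board [ 0.633 -0.048  0.02 ]
scene ledge [ 0.609 -0.129  0.02 ]
scene purple [0.38 0.02 0.02]
side thick [ 0.433 -0.232  0.02 ]
side med [ 0.452 -0.058  0.02 ]
side thin [0.446 0.096 0.02 ]
side chock [0.443 0.238 0.02 ]
side stand [0.503 0.37  0.02 ]
side carton [0.632 0.37  0.02 ]
side dish [ 0.437 -0.371  0.02 ]
side board [ 0.616 -0.019  0.02 ]
side ledge [ 0.614 -0.144  0.02 ]
side purple [0.377 0.021 0.02 ]
```

View pics/scene_crop.png

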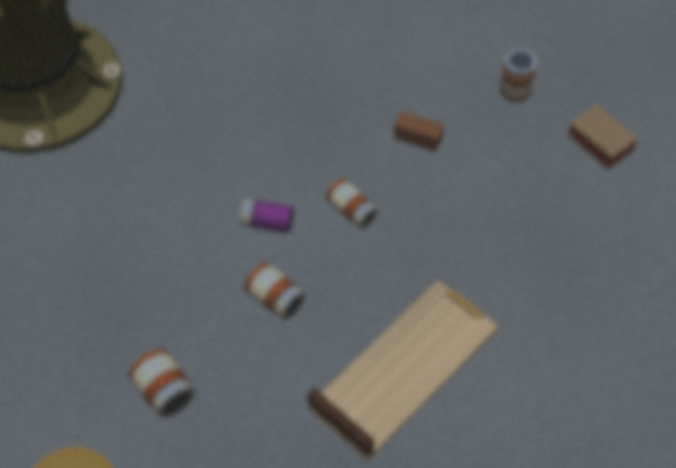

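View pics/side_crop.png

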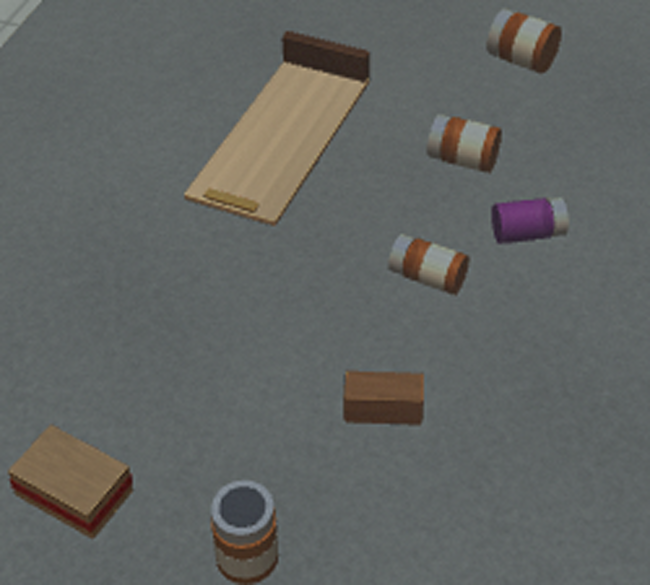

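The crops confirm the choice. The three amber jars with white labels are at crop (160,380), (273,290) and (350,202). The purple jar is at (268,214). The chock is the plain brown block, and the ledge stands at the board's −y end. Next I'll take close wrist views.

```bash
cat >> h.py <<'E'
def rot(a): # jaw axis y at world angle a (rad), tool down
    y=np.array([np.cos(a),np.sin(a),0]); z=np.array([0,0,-1.]); return np.c_[np.cross(y,z),y,z]
E
python3 - <<'E'
from h import *
print(ctrl.get_obs()['ee_rot'].round(3).tolist())
for a in (0,180,-20,160,20):
    q=ctrl.ik([0.5,-0.13,0.42],rot(np.radians(a))); print(a,None if q is None else np.round(q,1))
a=0
q0=ctrl.ik([0.5,-0.13,0.42],rot(0)); q1=ctrl.ik([0.5,-0.13,0.42],rot(np.pi))
use=0 if q1 is None or (q0 is not None and abs(q0[6])<abs(q1[6])) else np.pi
for k,p in enumerate([(0.52,-0.13,0.40),(0.52,0.13,0.40)]):
    ctrl.move_ptp(np.array(p),rot(use)); ctrl.pause(.2)
    im,c=cam("wrist"); cv2.imwrite(f"pics/w{k+1}.png",im[:,:,::-1]); np.savez(f"w{k+1}.npz",im=im,K=c[0],R=c[1],t=c[2])
print(ctrl.get_obs()['time_s'],use)
E
```

```text
[[0.946, 0.324, -0.0], [0.324, -0.946, 0.001], [-0.0, -0.001, -1.0]]
0 [ 46.8   3.5 -36.4  99.5   2.2  77.7  10. ]
180 None
-20 [ 45.6   3.5 -35.1  99.5   2.   77.7  -9.9]
160 None
20 [ 48.1   3.6 -37.7  99.4   2.3  77.7  30. ]
3.8333 0
```

View pics/w1.png

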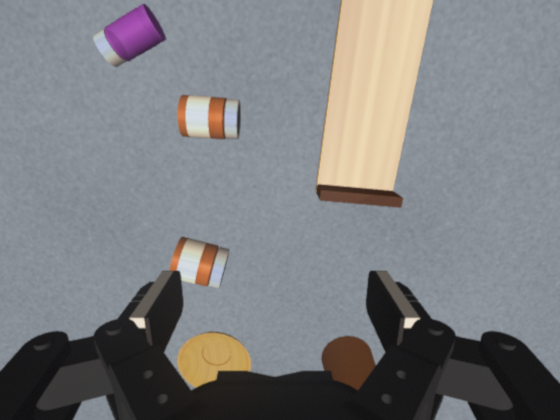

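View pics/w2.png

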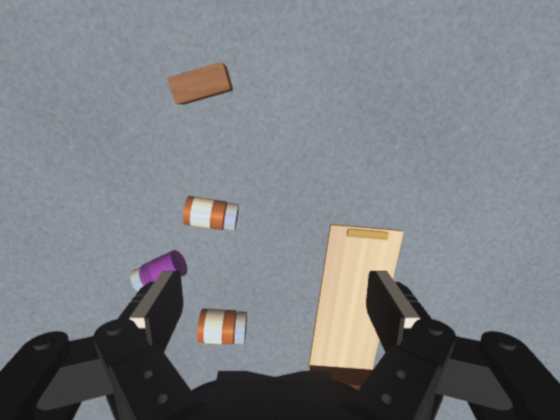

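```bash
python3 - <<'E'
from h import *
ctrl.move_ptp(np.array((0.55,-0.06,0.44)),rot(0)); ctrl.pause(.3)
im,c=cam("wrist"); cv2.imwrite("pics/w3.png",im[:,:,::-1]); np.savez("w3.npz",im=im,K=c[0],R=c[1],t=c[2])
hsv=cv2.cvtColor(im,cv2.COLOR_RGB2HSV)
for p in [(395,180),(300,180)]: pass
m=((hsv[:,:,1]>70)&(hsv[:,:,2]>60)).astype(np.uint8)
n,l,s,ce=cv2.connectedComponentsWithStats(m)
for k in range(1,n):
    if s[k,4]>150: print(k,s[k].tolist(),ce[k].round(1),np.median(hsv[l==k],0))
cv2.imwrite("pics/w3m.png",m*255)
E
```

```text
1 [150, 19, 11, 35, 247] [154.3  35.7] [ 11. 163. 175.]
2 [179, 24, 17, 36, 487] [186.3  41.5] [ 11. 169. 168.]
3 [288, 62, 83, 191, 1916] [323.7 179.6] [ 11. 107. 106.]
6 [107, 88, 51, 43, 1369] [131.5 109.7] [146. 135. 145.]
12 [168, 160, 10, 33, 210] [171.5 175.6] [ 11. 156. 176.]
13 [193, 162, 16, 33, 426] [200.2 177.9] [ 11.  161.  169.5]
23 [184, 280, 20, 37, 427] [192.9 297.9] [ 11. 158. 166.]
24 [173, 355, 56, 36, 1216] [199.  369.9] [ 20. 133. 191.]
25 [298, 358, 44, 25, 485] [321.8 367. ] [ 11. 139.  88.]
```

View pics/w3.png

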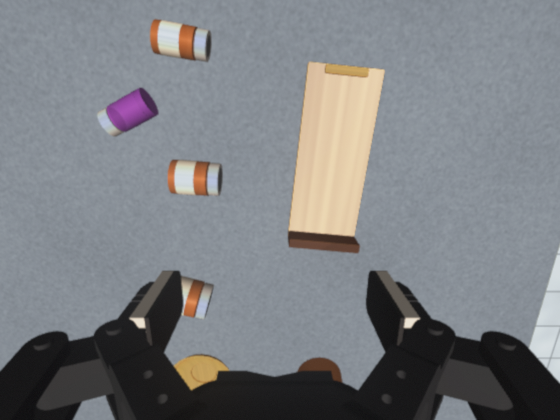

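View pics/w3m.png

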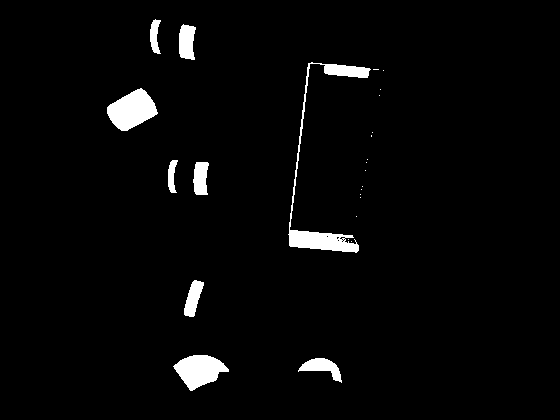

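```bash
python3 - <<'E'
import numpy as np,cv2
def crop(f,u,v,w=80,h=60,s=5):
    im=np.load(f)["im"][v:v+h,u:u+w,::-1]; o=cv2.resize(im,None,fx=s,fy=s,interpolation=cv2.INTER_CUBIC)
    for k in range(0,w,10): cv2.putText(o,str(u+k),(k*s,8),0,.3,(0,255,255)); cv2.line(o,(k*s,10),(k*s,14),(0,255,255))
    for k in range(0,h,10): cv2.putText(o,str(v+k),(0,k*s+4),0,.3,(0,255,255)); cv2.line(o,(20,k*s),(24,k*s),(0,255,255))
    return o
a=np.vstack([np.hstack([crop("w1.npz",160,230),crop("w1.npz",165,90)]),np.hstack([crop("w2.npz",170,185),crop("w2.npz",160,50)])])
cv2.imwrite("pics/c1.png",a)
cv2.imwrite("pics/c2.png",np.hstack([crop("w3.npz",275,50,120,70,3),crop("w3.npz",275,215,120,45,3),][0:1]))
cv2.imwrite("pics/c2.png",np.vstack([crop("w3.npz",280,50,120,40,6),crop("w3.npz",280,220,120,40,6)]))
E
```

```text
(no output)
```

View pics/c1.png

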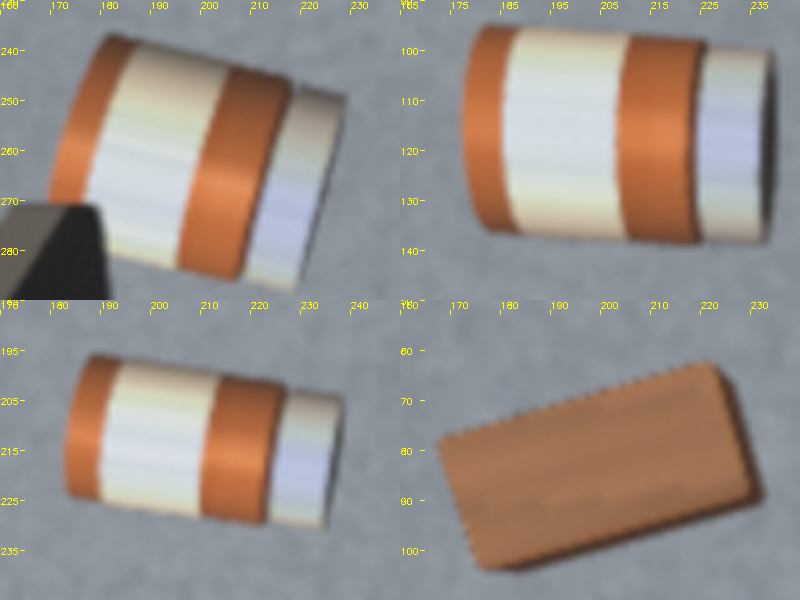

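View pics/c2.png

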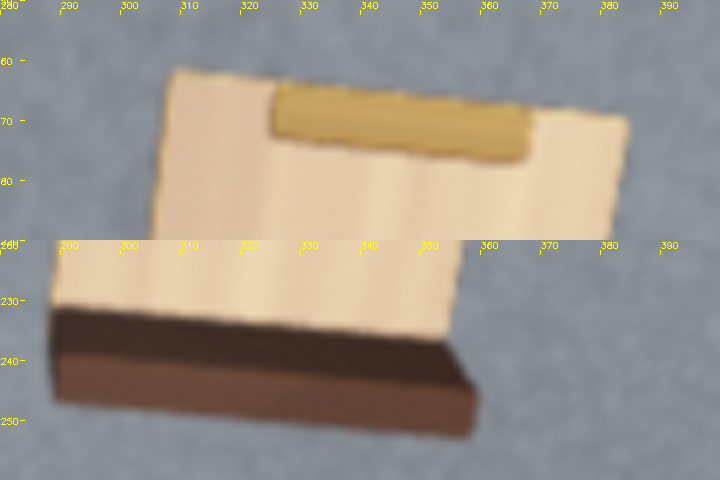

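```bash
python3 - <<'E'
import numpy as np,json
from h import onplane
def L(f): d=np.load(f); return d["K"],d["R"],d["t"]
J=dict(thick=("w1.npz",.025,[(181.5,237),(228.7,249),(219,288)]),med=("w1.npz",.021,[(182,95),(239,99.5),(238.3,138.5),(182,136.5)]),
thin=("w2.npz",.017,[(188.5,196),(238.5,204),(234.7,230.5),(184,224.5)]),chock=("w2.npz",.03,[(167.5,77.5),(222,62),(230.5,90),(176.5,104)]))
out={}
for k,(f,z,p) in J.items():
    X=onplane(L(f),p,z)[:,:2]
    c=(X[0]+X[2])/2 if len(p)==3 else X.mean(0)
    d=X[1]-X[0] if len(p)==3 else X[1]+X[2]-X[0]-X[3]
    a=np.degrees(np.arctan2(d[1],d[0])); ln=np.linalg.norm(X[1]-X[0]); w=np.linalg.norm(X[2]-X[1])
    print(k,c.round(4),round(a,1),"len",ln.round(4),"w",w.round(4)); out[k]=[*c,a]
c=L("w3.npz")
A=onplane(c,[(309,61.5),(384.5,69.5),(354.5,236.5),(288.5,231.5)],.008)[:,:2]
B=onplane(c,[(289.5,239),(359,245),(357.5,253),(289,247)],.04)[:,:2]
print(A.round(4).tolist(),B.round(4).tolist())
pull=(A[0]+A[1])/2; junc=(A[2]+A[3])/2; led=B.mean(0)
d=pull-junc; print("len 208?",np.linalg.norm(d),"w",np.linalg.norm(A[1]-A[0]),np.linalg.norm(A[2]-A[3]),"ledge w",np.linalg.norm(B[1]-B[0]),"th",np.linalg.norm(B[2]-B[1]))
d/=np.linalg.norm(d); w=A[1]-A[0]+A[2]-A[3]+B[1]-B[0]+B[2]-B[3]
print("dir",np.degrees(np.arctan2(d[1],d[0])),"across",np.degrees(np.arctan2(w[1],w[0])))
print("ledge",led,"from junc",junc-d*.006,"from pull",pull-d*.214,'mid dist led-pull',np.linalg.norm(pull-led))
json.dump(out,open("obj.json","w"))
E
```

```text
thick [ 0.4323 -0.227 ] -15.7 len 0.0563 w 0.054
med [ 0.4533 -0.0606] -3.2 len 0.0585 w 0.0393
thin [0.4478 0.0911] -8.5 len 0.0575 w 0.0331
chock [0.4466 0.231 ] 13.8 len 0.0561 w 0.0264
[[0.5897, 0.0728], [0.6773, 0.0646], [0.6591, -0.1431], [0.5696, -0.1361]] [[0.5695, -0.1338], [0.657, -0.1416], [0.656, -0.1526], [0.5691, -0.1447]]
len 208? 0.20919443246055838 w 0.08795461527061832 0.08972455294358697 ledge w 0.08781319916134554 th 0.011044303679126156
dir 84.75167609481821 across -5.040056741534775
ledge [ 0.61287074 -0.14318173] from junc [ 0.61381723 -0.14559456] from pull [ 0.61392649 -0.14440513] mid dist led-pull 0.21288147732334925
```

```bash
cat >> h.py <<'E'
import json
LED=np.array([0.6135,-0.1445]); TH=np.radians(84.9); U=np.array([np.cos(TH),np.sin(TH)]); AC=TH-np.pi/2
HI=0.30
def st(m=""):
    o=ctrl.get_obs(); print(m,"t",round(o['time_s'],2),"pos",o['ee_pos'].round(4),"F",np.round(o['wrist_force'],1),"grip",round(o['grip_width'],4)); return o
def pick(name,ztcp,strength=40):
    x,y,a=json.load(open("obj.json"))[name]; R=rot(np.radians(a))
    ctrl.command_gripper(0.085)
    ctrl.move_ptp(np.array([x,y,HI]),R); ctrl.servo_line(np.array([x,y,ztcp+.04]),velocity=.2)
    print("touch",ctrl.servo_line(np.array([x,y,ztcp]),velocity=.06,force_limit=8)); st("down")
    ctrl.command_gripper(0.03,strength); st("closed")
    ctrl.servo_line(np.array([x,y,HI]),velocity=.2); ctrl.pause(.1); st("lifted")
def snap(n,tag):
    im,c=cam(n); cv2.imwrite(f"pics/{tag}.png",im[:,:,::-1]); np.savez(f"{tag}.npz",im=im,K=c[0],R=c[1],t=c[2])
E
python3 - <<'E'
from h import *
pick("thick",0.178); snap("wrist","p1"); snap("side","p1s")
E
```

```text
touch False
down t 7.56 pos [ 0.4324 -0.227   0.1781] F [0.3 0.3 0.3] grip 0.0856
closed t 7.92 pos [ 0.4324 -0.2271  0.1785] F [-1.4  0.4  3.8] grip 0.0576
lifted t 8.78 pos [ 0.4315 -0.2268  0.2982] F [-0.9 -0.4 -1.7] grip 0.0578
```

View pics/p1.png

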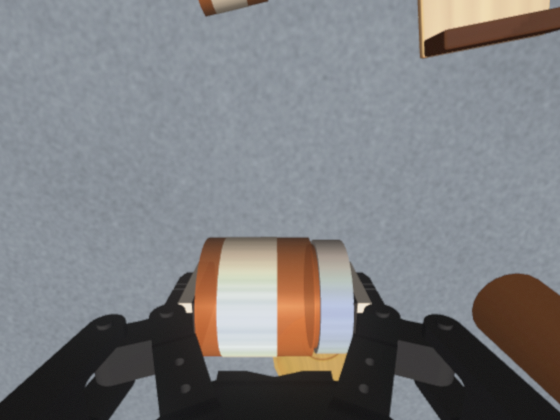

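View pics/p1s.png

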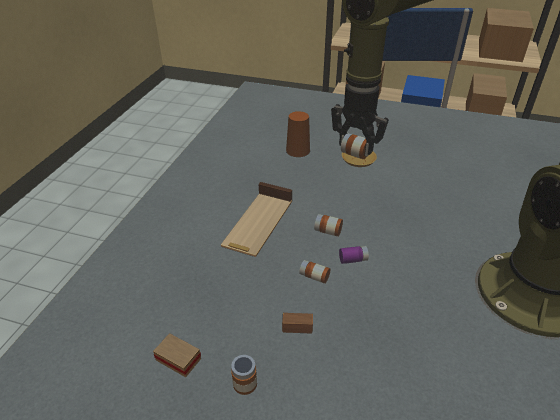

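The thick jar is held square in the jaws at (272,297), centred in the tool. Now I'll place it.

```bash
cat >> h.py <<'E'
def place(d,zt,over=.004,f=4,back=.008):
    """d: expected centre distance from ledge centre along row; zt: TCP z when resting on board"""
    R=rot(AC)
    P=lambda dd,z: np.array([*(LED+U*dd),z])
    ctrl.move_ptp(P(d+back,HI),R); ctrl.servo_line(P(d+back,zt+.03),velocity=.2)
    ctrl.servo_line(P(d+back,zt+.002),velocity=.06); ctrl.pause(.15); st("above")
    print("slide",ctrl.servo_line(P(d-over,zt+.002),velocity=.03,force_limit=f)); o=st("slid")
    p=o['ee_pos'].copy(); dd=(p[:2]-LED)@U; print("d reached",dd.round(4),"exp",d)
    p=P(dd+.0003,zt-.001); print("low",ctrl.servo_line(p,velocity=.02,force_limit=4)); st("low")
    ctrl.command_gripper(0.078); ctrl.pause(.2); st("open")
    ctrl.servo_line(P(dd,zt+.06),velocity=.12); ctrl.servo_line(P(dd,HI),velocity=.25); st("up")
    return dd
E
python3 - <<'E'
from h import *
place(.031,.1865); snap("wrist","q1"); snap("side","q1s")
E
```

```text
above t 11.1 pos [ 0.6171 -0.1056  0.1887] F [-0.5  0.5 -2.5] grip 0.058
slide True
slid t 11.45 pos [ 0.616  -0.1137  0.188 ] F [ 0.1 -0.  -1.1] grip 0.0577
d reached 0.0309 exp 0.031
low False
low t 11.7 pos [ 0.6165 -0.1136  0.1865] F [-2.9  0.1  5.6] grip 0.0578
open t 12.24 pos [ 0.6162 -0.1135  0.1854] F [-0.2  0.1  0.3] grip 0.0782
up t 13.27 pos [ 0.6164 -0.1136  0.3005] F [ 0.2  0.3 -1.3] grip 0.0779
```

View pics/q1.png

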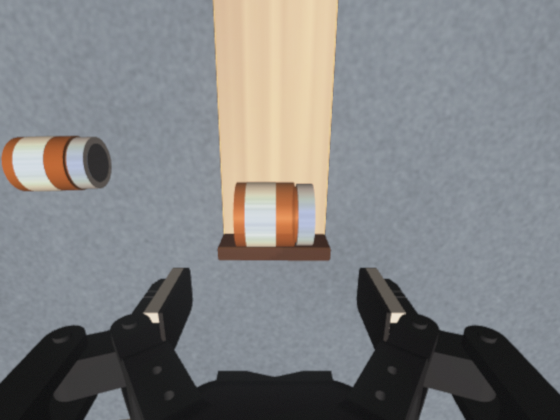

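The thick jar lies at (274,214), centred and touching the ledge at (274,247). The medium jar is next.

```bash
python3 - <<'E'
from h import *
pick("med",0.177); snap("wrist","p2")
place(.0767,.185); snap("wrist","q2")
a=cv2.imread("pics/p2.png");b=cv2.imread("pics/q2.png"); cv2.imwrite("pics/pq2.png",cv2.resize(np.hstack([a,b]),(800,300)))
E
```

```text
touch False
down t 15.71 pos [ 0.4535 -0.0605  0.1771] F [ 0.4 -0.3  0.6] grip 0.0855
closed t 16.07 pos [ 0.4537 -0.0607  0.1775] F [-0.6  0.8  3.6] grip 0.0572
lifted t 16.94 pos [ 0.4525 -0.0606  0.2984] F [-0.5  0.1 -1.8] grip 0.0574
above t 19.04 pos [ 0.6211 -0.06    0.1871] F [-0.  -0.5 -1.6] grip 0.0576
slide True
slid t 19.38 pos [ 0.6201 -0.0678  0.1865] F [ 0.3  1.8 -1. ] grip 0.0577
d reached 0.077 exp 0.0767
low False
low t 19.63 pos [ 0.6205 -0.0675  0.1855] F [-4.9  0.7  9.8] grip 0.0575
open t 20.18 pos [ 0.6203 -0.0675  0.1838] F [-0.1  0.7  1. ] grip 0.0778
up t 21.2 pos [ 0.6205 -0.0677  0.3004] F [-0.5 -0.7 -0.4] grip 0.0779
```

View pics/pq2.png

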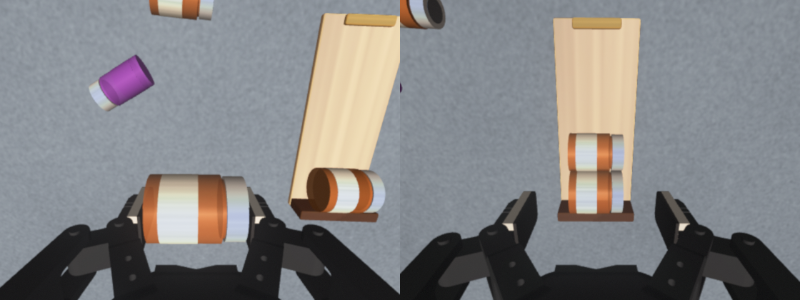

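In the combined picture, the medium jar was gripped square (left half). It now lies snug against the thick jar at (597,152) in the right half. The thin jar is next.

```bash
python3 - <<'E'
from h import *
pick("thin",0.176); snap("wrist","p3")
place(.1148,.1845); snap("wrist","q3")
a=cv2.imread("pics/p3.png");b=cv2.imread("pics/q3.png"); cv2.imwrite("pics/pq3.png",cv2.resize(np.hstack([a,b]),(800,300)))
E
```

```text
touch False
down t 23.81 pos [0.4478 0.0914 0.1761] F [ 0.3  0.4 -0.5] grip 0.0849
closed t 24.18 pos [0.4482 0.0912 0.1765] F [-0.6 -0.4  4.3] grip 0.0576
lifted t 25.04 pos [0.447  0.0908 0.2987] F [ 0.7 -0.2 -1.2] grip 0.0571
above t 27.28 pos [ 0.6245 -0.0221  0.1868] F [-0.2  0.3 -0.8] grip 0.0571
slide True
slid t 27.63 pos [ 0.6234 -0.0304  0.1862] F [ 1.1  1.  -0.1] grip 0.0572
d reached 0.1145 exp 0.1148
low True
low t 27.84 pos [ 0.624  -0.0303  0.1846] F [-1.7  0.4  4.1] grip 0.057
open t 28.38 pos [ 0.6235 -0.03    0.1838] F [-0.2  0.2  0. ] grip 0.0777
up t 29.42 pos [ 0.6238 -0.0303  0.3005] F [ 0.2  0.2 -0.6] grip 0.0779
```

View pics/pq3.png

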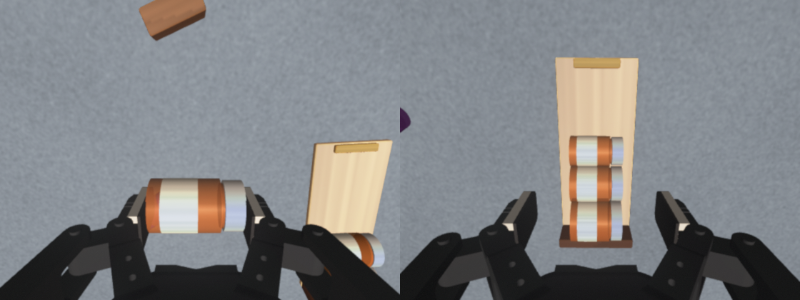

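In the right half, the three jars lie snug and centred at (597,222), (597,184) and (597,151). Next is the chock.

```bash
python3 - <<'E'
from h import *
pick("chock",0.1755); snap("wrist","p4"); snap("side","p4s")
E
```

```text
touch False
down t 32.3 pos [0.4467 0.2312 0.1756] F [ 1.2 -0.1  0.5] grip 0.0853
closed t 32.67 pos [0.4469 0.2312 0.176 ] F [-1.1 -0.7  3.3] grip 0.0575
lifted t 33.54 pos [0.446  0.2304 0.2985] F [ 0.3  0.3 -1.1] grip 0.0576
```

View pics/p4.png

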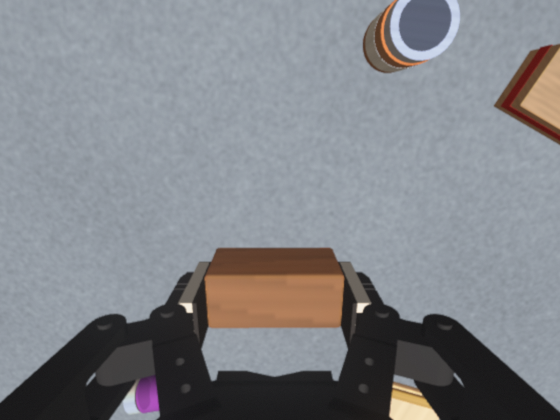

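The chock is held level at (275,300), with its centre about 2–3 mm towards the pull from the tool axis. I'll place it with a slightly longer guarded slide.

```bash
python3 - <<'E'
from h import *
place(.1445,.1840,over=.006,f=3); snap("wrist","q4"); snap("side","q4s"); 
im=cv2.imread("pics/q4s.png")[160:280,190:320]; cv2.imwrite("pics/q4c.png",np.hstack([cv2.resize(im,(455,420)),cv2.imread("pics/q4.png")[:, 100:445]]))
E
```

```text
above t 36.1 pos [0.6272 0.0075 0.1862] F [ 0.5 -0.5 -0.4] grip 0.0573
slide True
slid t 36.47 pos [ 0.6261 -0.0008  0.1857] F [ 0.4  0.6 -0.6] grip 0.057
d reached 0.1443 exp 0.1445
low True
low t 36.67 pos [ 6.266e-01 -5.000e-04  1.841e-01] F [ 0.3 -0.1  5.3] grip 0.0574
open t 37.22 pos [ 6.262e-01 -2.000e-04  1.835e-01] F [ 0.3 -0.4  0.6] grip 0.0775
up t 38.24 pos [ 0.6264 -0.0007  0.3003] F [ 0.4  1.1 -0.2] grip 0.078
```

View pics/q4c.png

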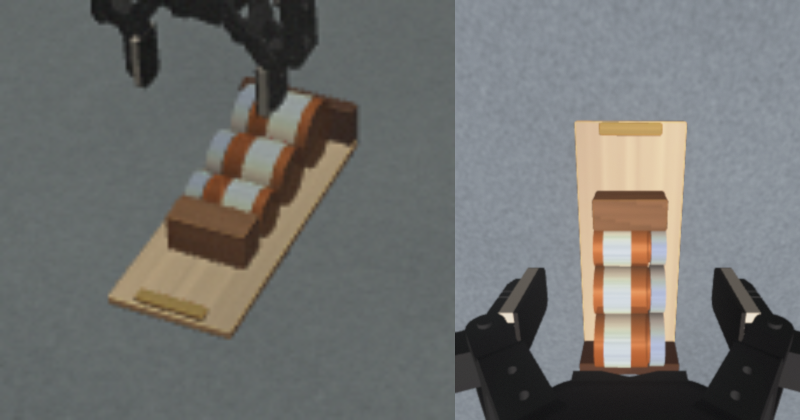

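```bash
python3 - <<'E'
from h import *
d=np.load("q4.npz"); c=(d["K"],d["R"],d["t"])
def rel(X): X=X[:2]-LED; return (X@U).round(4),(X@np.array([U[1],-U[0]])).round(4)
o=-355
for n,p,z in [("chock in",[(593,230),(667,230)],.038),("chock out",[(595,200),(667,200)],.038),("thin far/near sil",[(630,266),(630,231)],.025),("med near sil",[(630,314)],.029)]:
    print(n,[rel(x) for x in onplane(c,np.array(p)+[o,0],z)])
ctrl.move_ptp(np.array([0.55,-0.02,0.42]),rot(AC)); ctrl.pause(.3); snap("wrist","end"); snap("scene","ends"); st()
E
```

```text
chock in [(np.float64(0.1338), np.float64(-0.0281)), (np.float64(0.1339), np.float64(0.0293))]
chock out [(np.float64(0.158), np.float64(-0.0258)), (np.float64(0.1581), np.float64(0.0284))]
thin far/near sil [(np.float64(0.0963), np.float64(0.0007)), (np.float64(0.1281), np.float64(0.0006))]
med near sil [(np.float64(0.0515), np.float64(0.0008))]
 t 39.37 pos [ 0.5502 -0.0199  0.4193] F [-0.3  0.3 -0.5] grip 0.0779
```

View pics/end.png

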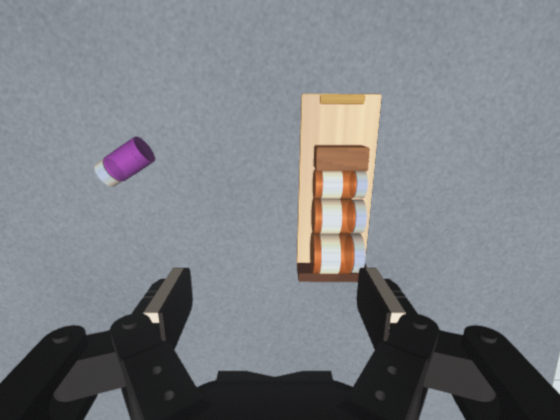

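View pics/ends.png

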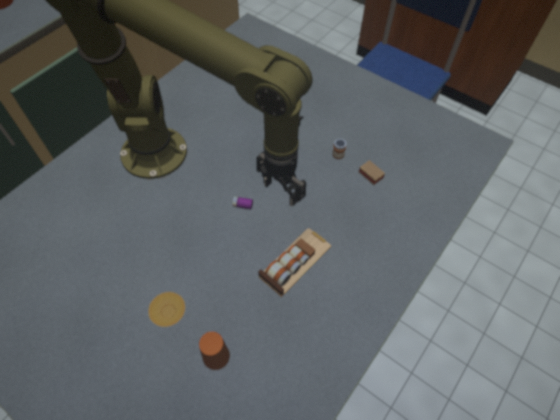

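The chock's centre is about 32 mm from the thin jar (30 mm would be touching, 43 mm is the limit). In the scene view the standing jar (340,147), carton (372,172), tumbler (212,348) and dish (167,310) are where they started. I'm handing the job in.

```bash
python3 -c "
from plant import ctrl
print(ctrl.job_done())"
```

```text
the job is handed in; nothing more can be done
None
```

The row is built on the board and the job is handed in, after about 39 s on the robot's clock. From the ledge on, it runs thick, medium and thin jar, then the wooden block. I gripped each piece by its flat ends, slid it gently into contact with the one before, lowered it and let go.

- **Spacing:** in the last measured view the chock is about 32 mm from the thin jar, centre to centre (30 mm is touching, 43 mm the limit). At contact the jars stood 30.9, 77.0 and 114.5 mm from the ledge, against 31, 76.7 and 114.8 mm expected for a snug row.
- **Centring:** the chock is within about 1–2 mm of the board's centre line, and the thin jar measured within 1 mm. The other two looked central and square in the wrist pictures, without a separate full measurement.
- **Bystanders:** the standing jar, tumbler, carton and dish appear at the same pixels as at the start. The purple look-alike was not touched.

No check failed. The only disagreement was 1–2 mm between the picture-based and contact-based positions of the thin jar and the chock, about the accuracy of the camera calibration.

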